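# Focus the rack scanner and hold the tube rack in its corner

### The arm

A 6-joint arm with a two-finger parallel gripper is mounted at the origin on the work surface. World frame = base frame: x ahead of the robot, y to its left, z up, the work surface at z = 0. Lengths are in m, angles in rad, forces in N, time in s.
With the tool pointing down it reaches from about 0.4 to 0.825 m from the base axis. Payload 7 kg.
Tool frame: the origin (TCP) lies between the finger pads; the fingertips stand 11 mm ahead of it and the grasp point (between the pads) lies 8 mm behind it; x points along the fingers, z is the direction in which the jaws open and shut, and the axes are right-handed (so a half turn about x gives the same grasp; the last joint's range is limited). The gripper opens to 88 mm and grips with 3 to 60 N. Pads are 19 mm wide; open, the fingers measure 130 mm over their backs; the gripper's body (78 mm by 193 mm) begins 47 mm behind the grasp point.
Start: joints at [1.477, 0.359, 0.012, 0, -1.224, -0.288], TCP at [0.252, 0.626, 0.238] pointing down, gripper open.
Joint ranges: [-3.07, 3.07], [-1.43, 2.12], [-1.02, 1.25], [-3.03, 1.67], [-3.05, -0], [-3.03, 3.03]. Speed limits (rad/s): [2.39, 2.39, 3.01, 3.14, 3.14, 3.14].

### API

Orientations are given as [roll, pitch, yaw] about the fixed x, y, z axes, in that order (R = Rz(yaw) Ry(pitch) Rx(roll)).
In Python, from station import arm gives the robot as it stands.
- The arm moves only by the tool jog_arm, never from a script. Its argument "motion" is a list of rows, each an object of numbers: "dx", "dy", "dz": the shift along the tool's x, y, z in m; "twist": the turn about the tool's x in degrees. In form: [{"dx": .., "dy": .., "dz": .., "twist": ..}, ...]. A call has 1 to 20 rows; each row is the pose to reach, as a shift and turn from the pose commanded when the call began, along the tool's axes at that moment; what a row does not reach only later rows make up. A row lasts 1/12 s, in which the tool goes at most 41.7 mm and 7.16 degrees, less where a joint would pass 70% of its speed; a pose out of reach is approached as far as the arm can. A call with a gripper value outside its range is refused whole. "gripper" is the finger opening in m, from 0 to 0.0876, set as the call begins (left out, the last holds). The fingers move at their own pace and stop on an object; "newtons" is the grip in N (left out, the last holds). Time passes only in rows, so rows that repeat a pose let the fingers close. It gives the time, the measured TCP pose, the force and the opening at its end, in the units of the state.
- arm.get_state(): the state, without advancing time (a new reading comes with each control period).
- arm.grab_frame(name): name is "side" or "top"; returns the picture (420x560x3 uint8, red, green, blue); there is no depth.
- arm.camera_model(name): a dict with "camera_matrix" (3x3 intrinsics, pixels), "k1" (the pictures are not rectified: a ray, as slopes to the right and down, at radius r is drawn at 1 + k1 r^2 times it, then the intrinsics apply), "eye" and "attitude" of the camera in the world. Camera axes: x right, y down, z forward; pixel columns grow to the right and rows downward; lengths in m; the calibration is good to about 2 mm. A picture is of the moment at which its call begins. camera_model takes no time and is no camera call.
- arm.job_done(): hands the job in, once; it reports no verdict.
The state is a dict: "t": time; "q": joint angles; "qd": joint speeds; "joint_efforts": joint torques, N m; "eef_pos": TCP position; "ee_rot": TCP orientation; "force": force on the tool from outside, world axes, zero at the start; "moment": the same for the moment, N m; "width": finger opening in m.
Only numpy, scipy, OpenCV 4.12 (cv2) and the standard library are available. Lean on these libraries where they do the work, as an engineer would, in place of code of your own. Each camera call takes 0.05 s, during which the arm holds its last target.

### The job

Get the tube rack ready to be read: turn the scanner's focus knob until its white pointer lines up with the long index line on the dial, and only then lift the tube rack onto the scanner and press it into the corner of the two fences, flat on the glass, its long side against the far fence and its short side against the side fence, touching both at once. Keep the rack upright on the way and leave the jar, the tip box and the strip holder where they are. The job ends holding: finish while still holding the rack and pressing it firmly against both fences, do not let go.

Things in the scene. Friction and masses are not known exactly. Their poses are not given: they have to be found in the camera images.
- scanner: rack scanner, fixed: a low white housing 220 x 180 x 45 mm (its own x, y, z) standing on the bench; origin at the centre of its underside, z up, top face at 45 mm. Seen by the scanner's own axes, the grey glass reading area with the two fences is at its +x end (away from the robot) and the focus dial at its -x end (towards the robot). It is turned at most 0.3 rad, differently each time
- far_fence: aluminium fence bar 8 x 118 x 25 mm (x, y, z), fixed on the scanner's top along its y axis; origin at the centre of its underside, 104 mm along +x and 29 mm along +y of the scanner's origin. The rack is pressed towards +x against its inner face, which is 4 mm on the -x side of the origin
- side_fence: aluminium fence bar 80 x 8 x 25 mm (x, y, z), fixed on the scanner's top along its x axis; origin at the centre of its underside, 60 mm along +x and 84 mm along +y of the scanner's origin. The rack is pressed towards +y against its inner face, which is 4 mm on the -y side of the origin; the two inner faces meet at a right angle
- seat (a point): point on the scanner's top face (45 mm above the bench) where the centre of the rack's underside is when the rack touches both fences: 68 mm along +x and 30 mm along +y of the scanner's origin; axes as the scanner's. The top and the fences are polished and slippery (friction about 0.2), so the rack slides on them
- focus_knob (a joint): angle of the focus knob in rad, growing clockwise as seen from above, stops at 0 and 3.0; at 0 the white pointer points to the scanner's -x (to the robot), at 1.571 (90 degrees) to the scanner's +y, exactly along the long index line. Stays where it is left (friction 0.04 N m); starts between 0.2 and 1.0
- dial: fixed grey dial disc under the knob, 72 mm across, 6 mm thick, on the scanner's top, 66 mm along -x and 20 mm along +y of the scanner's origin; origin at the centre of its underside. White ticks every 15 degrees; the index line is the longer, broader one, on the side of the scanner's +y
- knob_grip (a point): point on the knob's vertical axis at the height to grip, 80 mm above the bench, over the dial's centre. Turns with the knob: its x axis lies along the knob's black grip bar, the white pointer on the bar's -x end. The bar is 42 mm long and 14 mm thick, its top 89 mm above the bench; it stands on a round disc 42 mm across whose top is 59 mm above the bench
- rack: white tube rack 64 x 100 x 30 mm (x, y, z), about 0.45 kg, top covered with small grey tube caps 2.5 mm high; loose on the bench to the right of the scanner, turned up to 0.6 rad; origin at the centre of its underside, z up. It is the same when turned half round. In the middle of its top stands an upright round steel post, 20 mm in diameter, reaching to 70 mm above the underside
- post_grip (a point): point on the axis of the rack's steel post, 58 mm above the rack's underside and 12 mm below the post's top: a good height to grip
- jar: bystander: clear screw-cap jar, 70 mm across, 110 mm tall; origin at the centre of its underside
- tip_box: bystander: grey box with a clear lid, 84 x 122 x 58 mm; origin at the centre of its underside
- strip_holder: bystander: small flat holder block 50 x 90 x 22 mm; origin at the centre of its underside
There are look-alikes about, which are no part of the job. Leave any purple or red look-alike of the rack alone.

How it is judged:
On the way, in this order (a step that is already met when the one before it is completed fails the run):
1. the focus knob's pointer is on the long index line (within 0.1 rad) (value of joint focus_knob between 1.471 and 1.671 rad), for 0.2 s.
2. the rack is over the scanner's reading area (horizontal distance between rack and seat below 0.06 m and z of rack in the frame of seat above -0.003 m), for 0.1 s.
At the end, for the whole second after the job is handed in: Knob within 0.1 rad of the index line; rack flat on the scanner (2.5 mm, tilt under 0.05 rad), square within 0.05 rad, within 5 mm of the seat, at rest, pressed on each fence with over 1.5 N while the fingers still hold it with over 1.5 N (all of step 1 and contact force between rack and far_fence above 1.5 N and contact force between rack and side_fence above 1.5 N and contact force between the fingers and rack above 1.5 N and horizontal distance between rack and seat below 0.005 m and z of rack in the frame of seat below 0.0025 m and angle between rack's own z axis and vertical below 0.05 rad and angle between the x axis of rack and the x axis of scanner, either way round below 0.05 rad and linear speed of rack below 0.02 m/s); the arm keeps its last pose, push and grip.
It fails at once if the rack is tipped more than 0.5 rad from upright (angle between rack's own z axis and vertical above 0.5 rad).
It fails at once if the jar is displaced by more than 20 mm (distance of jar from where it was at the start of the episode above 0.02 m).
It fails at once if the tip box is displaced by more than 20 mm (distance of tip_box from where it was at the start of the episode above 0.02 m).
It fails at once if the strip holder is displaced by more than 20 mm (distance of strip_holder from where it was at the start of the episode above 0.02 m).
It also fails if it takes over 72 s, if anything falls off the work surface, if the arm or the gripper's body presses on something with over 40 N, if the wrist force passes 120 N, or if a joint passes its speed limit or range.

## Working session

There is one attempt and no reset: what is moved stays moved. The work goes in short steps, Python scripts to look and compute and a tool call to move; the robot and the scene stay as the last step left them, time stands still between calls to the robot, and variables do not carry over. Pictures are saved under pics/ and viewed, and the job is handed in when it is done.

Besides the shell and the picture viewer there is one more tool, called after "Emit:" by a JSON object that holds its "method" and its "body". jog_arm: Moves the arm, as the interface text tells. Its arguments: {"type":"object","properties":{"motion":{"type":"array"},"gripper":{"type":"number"},"newtons":{"type":"number"}},"required":["motion"]}

```bash
ls; mkdir -p pics; python3 - <<'E'
from station import arm
import cv2
print(arm.get_state())
for n in ("side","top"):
    m=arm.camera_model(n);print(n,m)
    cv2.imwrite(f"pics/{n}0.png",arm.grab_frame(n)[:,:,::-1])
E
```

```text
pics
{'t': 0.0, 'q': array([ 1.47712476e+00,  3.59403566e-01,  1.10280280e-02, -3.69545483e-04,
       -1.22407929e+00, -2.88075763e-01]), 'qd': array([-1.85696031e-03,  1.04367106e-03,  5.90623552e-04,  3.37539392e-05,
       -8.44461306e-04, -1.55129549e-04]), 'joint_efforts': array([-2.26565724e-03, -5.82722390e+01,  2.93057907e+01,  6.99756503e+00,
        7.07566258e-03, -1.58204384e-04]), 'eef_pos': array([0.25132195, 0.62594708, 0.23659496]), 'ee_rot': array([ 0.08162833,  1.56910182, -1.8710412 ]), 'force': array([ 0.47589277, -0.0898823 ,  0.78154237]), 'moment': array([ 0.01252396, -0.04365865, -0.02274028]), 'width': 0.08759215436064821}
side {'camera_matrix': array([[528.70430785,   0.        , 275.64252654],
       [  0.        , 528.70430785, 206.69989667],
       [  0.        ,   0.        ,   1.        ]]), 'k1': -0.20971673503446833, 'eye': array([0.22580136, 0.61328254, 0.9713999 ]), 'attitude': array([-2.40739141,  0.00954009, -2.71291076])}
top {'camera_matrix': array([[486.1665832 ,   0.        , 285.18868408],
       [  0.        , 486.1665832 , 209.92716419],
       [  0.        ,   0.        ,   1.        ]]), 'k1': -0.0633416081510428, 'eye': array([ 0.30938394, -0.11219217,  1.09972102]), 'attitude': array([-2.90340505, -0.00504   , -1.41956695])}
```

View pics/side0.png

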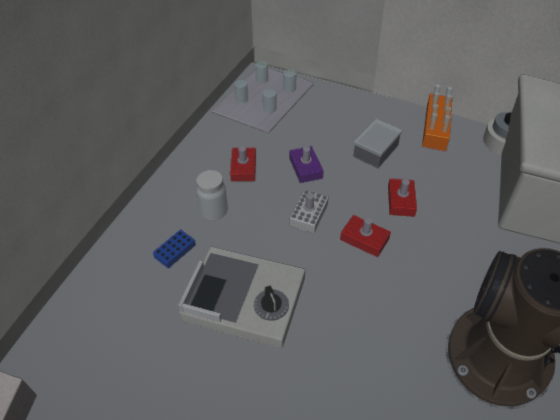

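View pics/top0.png

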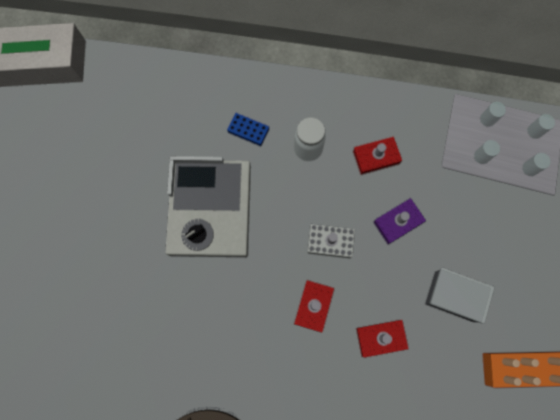

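The side view shows the scanner near (245,295), the white rack near (309,210) and the knob near (270,298). In the top view they are at about (208,207), (332,240) and (197,233).

```bash
cat > h.py <<'E'
import numpy as np, cv2
from scipy.spatial.transform import Rotation as R
from station import arm
def cam(n):
    m=arm.camera_model(n); K=np.array(m['camera_matrix']); Rm=R.from_euler('xyz',m['attitude']).as_matrix()
    return K,m['k1'],np.array(m['eye']),Rm
def ray(n,px):
    K,k1,e,Rm=cam(n)
    u=cv2.undistortPoints(np.array(px,float).reshape(-1,1,2),K,np.array([k1,0,0,0,0.]))[:,0]
    return e,np.c_[u,np.ones(len(u))]@Rm.T
def onz(n,px,z):
    e,d=ray(n,px); return e+d*((z-e[2])/d[:,2])[:,None]
def proj(n,P):
    K,k1,e,Rm=cam(n); P=np.array(P,float).reshape(-1,3)
    p=cv2.projectPoints(P,cv2.Rodrigues(Rm.T)[0],-Rm.T@e,K,np.array([k1,0,0,0,0.]))[0]
    return p[:,0]
def tri(a,b):
    e1,d1=ray('side',[a]);e2,d2=ray('top',[b]);A=np.c_[d1[0],-d2[0]]
    s=np.linalg.lstsq(A,e2-e1,rcond=None)[0];p=e1+s[0]*d1[0];q=e2+s[1]*d2[0];return (p+q)/2,np.linalg.norm(p-q)
E
python3 - <<'E'
from h import *
t=cv2.imread('pics/top0.png');s=cv2.imread('pics/side0.png')
g=lambda im:np.clip(im.astype(float)*1.6,0,255).astype('uint8')
cv2.imwrite('pics/tc.png',cv2.resize(g(t[145:270,150:290]),None,fx=5.5,fy=4.8*5.5/4.8*0.87,interpolation=cv2.INTER_CUBIC)) if 0 else cv2.imwrite('pics/tc.png',cv2.resize(g(t[150:265,155:275]),None,fx=5,fy=5,interpolation=cv2.INTER_CUBIC))
cv2.imwrite('pics/tr.png',cv2.resize(g(t[210:270,295:370]),None,fx=8,fy=8,interpolation=cv2.INTER_CUBIC))
cv2.imwrite('pics/sc.png',cv2.resize(g(s[240:350,170:310]),None,fx=5,fy=5,interpolation=cv2.INTER_CUBIC))
E
```

```text
(no output)
```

View pics/tc.png

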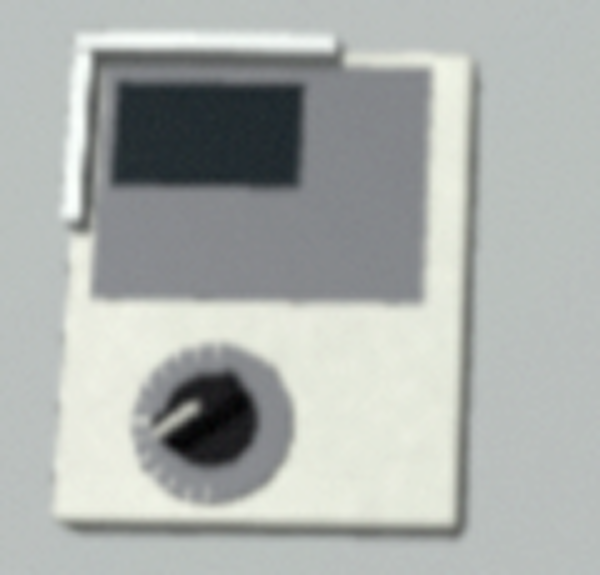

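View pics/tr.png

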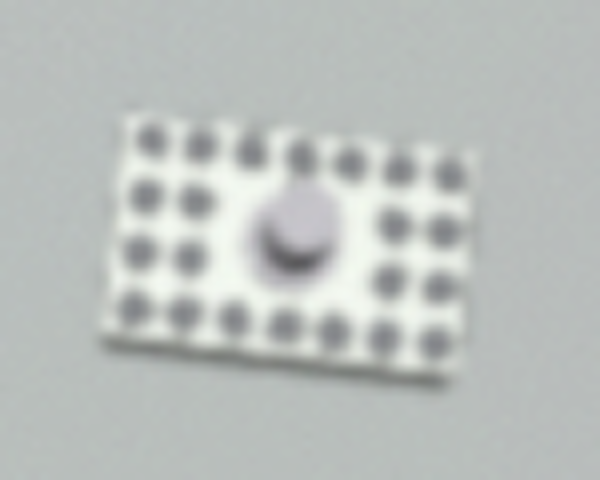

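View pics/sc.png

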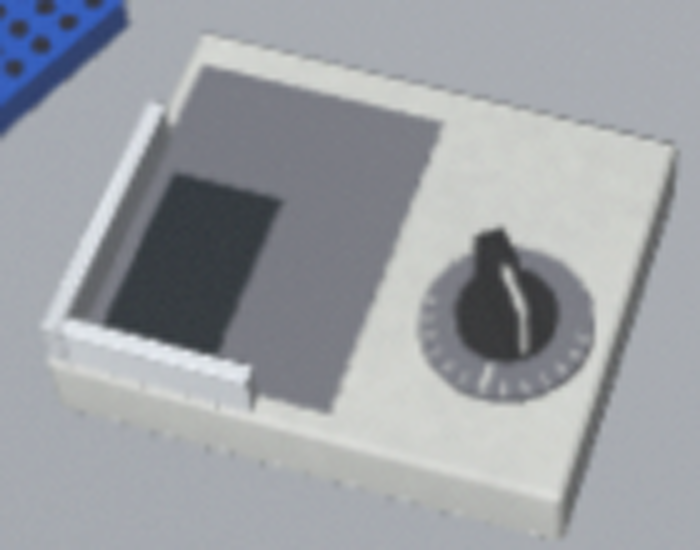

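```bash
cat > m.py <<'E'
from h import *
def fit(loc,w):
    loc=np.array(loc,float);w=np.array(w)[:,:2]
    a=loc-loc.mean(0);b=w-w.mean(0)
    th=np.arctan2((a[:,0]*b[:,1]-a[:,1]*b[:,0]).sum(),(a*b).sum())
    c,s=np.cos(th),np.sin(th);M=np.array([[c,-s],[s,c]]);t=w.mean(0)-M@loc.mean(0)
    return t,th,np.linalg.norm(loc@M.T+t-w,axis=1),M
E
python3 - <<'E'
from m import *
up=lambda p,f,o:(np.array(p)+.5)/f-.5+np.array(o)
A=up([(57,520),(458,525),(473,55)],5,(155,150));LA=[(-.11,.09),(-.11,-.09),(.11,-.09)]
B=up([(205,37),(675,147),(562,500),(50,365)],5,(170,240));LB=[(.11,-.09),(-.11,-.09),(-.11,.09),(.11,.09)]
wA=onz('top',A,.045);wB=onz('side',B,.045)
print(fit(LA,wA));print(fit(LB,wB))
# fences at z=.07 : outer corner, inner, ends
FA=up([(78,33),(338,36),(63,220)],5,(155,150));LF=[(.108,.088),(.108,-.03),(.02,.088)]
print(fit(LF,onz('top',FA,.07)))
t,th,r,M=fit(LA+LB+LF,np.r_[wA,wB,onz('top',FA,.07)]);print('all',t,th,r)
for d in[(213,423)]: print('dial',onz('top',up([d],5,(155,150)),.051)[0],'pred',M@[-.066,.02]+t)
print('dial side',onz('side',up([(507,325)],5,(170,240)),.051))
# pointer top z .089: top view pointer tip and centre ends
p=onz('top',up([(155,437),(198,403)],5,(155,150)),[.06]);print(p)
C=up([(131,112),(477,150),(452,383-12),(103,335)],8,(295,210));LR=[(.032,.05),(.032,-.05),(-.032,-.05),(-.032,.05)]
print('rack',fit(LR,onz('top',C,.03)))
print('post top',onz('top',up([(306,215)],8,(295,210)),.07))
E
```

```text
(array([0.54646946, 0.09313242]), np.float64(0.14142793209473353), array([0.0026761 , 0.00188384, 0.00236794]), array([[ 0.99001573, -0.14095693],
       [ 0.14095693,  0.99001573]]))
(array([0.5444503 , 0.09679572]), np.float64(0.14226763873738746), array([0.00340547, 0.00304447, 0.00329379, 0.00255023]), array([[ 0.98989702, -0.14178821],
       [ 0.14178821,  0.98989702]]))
(array([0.54611311, 0.09301568]), np.float64(0.1358848117972376), array([0.00049656, 0.0004694 , 0.00044004]), array([[ 0.99078186, -0.13546702],
       [ 0.13546702,  0.99078186]]))
all [0.54563948 0.09446617] 0.1395608593154939 [0.004372   0.00189273 0.00142674 0.00589823 0.00456159 0.0011541
 0.00303855 0.0022669  0.00143837 0.00196826]
dial [0.47833114 0.10366975 0.051     ] pred [0.47749902 0.10509057]
dial side [[0.47681263 0.10776682 0.051     ]]
[[0.46692615 0.12565398 0.06      ]
 [0.4845956  0.11000977 0.06      ]]
rack (array([ 0.51475702, -0.18968424]), np.float64(0.03459742656403899), array([0.001866  , 0.0004086 , 0.00222927, 0.00076053]), array([[ 0.99940157, -0.03459052],
       [ 0.03459052,  0.99940157]]))
post top [[ 0.5148172  -0.18989788  0.07      ]]
```

```bash
python3 - <<'E'
from m import *
up=lambda p,f,o:(np.array(p)+.5)/f-.5+np.array(o)
a=onz('side',up([(505,268),(522,310)],5,(170,240)),.089)
b=onz('side',up([(525,350)],5,(170,240)),.059)
c=onz('top',up([(198,403)],5,(155,150)),.089);d=onz('top',up([(155,437)],5,(155,150)),.059)
print(a,b,c,d)
def ang(p,q):
    v=(q-p)[:2];w=np.arctan2(v[1],v[0]); return w,(np.pi+.14-w)
K=np.array([.4778,.1055,0])
for p,q in((a[0],a[1]),(a[0],b[0]),(c[0],d[0]),(K,d[0]),(K,b[0]),(K,a[1])):print(ang(p,q))
t=cv2.imread('pics/top0.png');s=cv2.imread('pics/side0.png')
g=lambda im:np.clip(im.astype(float)*2.0,0,255).astype('uint8')
k=np.hstack([cv2.resize(g(t[212:257,177:222]),(400,400),interpolation=cv2.INTER_CUBIC),cv2.resize(g(s[280:325,248:293]),(400,400),interpolation=cv2.INTER_CUBIC)])
cv2.imwrite('pics/knob.png',k)
E
```

```text
[[0.4782039  0.10515142 0.089     ]
 [0.46399745 0.12004022 0.089     ]] [[0.46319375 0.1197898  0.059     ]] [[0.47970858 0.10381209 0.089     ]] [[0.46707767 0.12588274 0.059     ]]
(np.float64(2.3327467258299235), np.float64(0.9488459277598698))
(np.float64(2.368732993052393), np.float64(0.9128596605374004))
(np.float64(2.0905947275203483), np.float64(1.190997926069445))
(np.float64(2.0550656678979884), np.float64(1.2265269856918048))
(np.float64(2.367145369806346), np.float64(0.9144472837834474))
(np.float64(2.3301739237597623), np.float64(0.951418729830031))
```

View pics/knob.png

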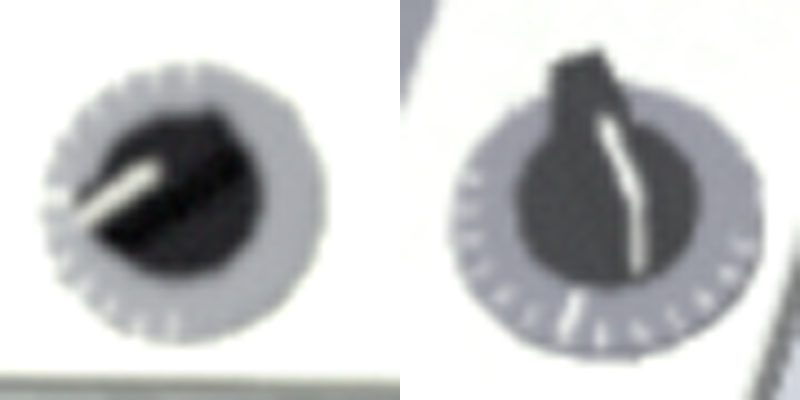

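The bar top gives a knob angle of about 0.9 rad (the readings run 0.86–0.95), with the knob at (0.478, 0.1055). Next I work out the move.

```bash
cat > mv.py <<'E'
from h import *
import sys
def to(pos,ang=None):
    s=arm.get_state();Rm=R.from_euler('xyz',s['ee_rot']).as_matrix();p=np.array(s['eef_pos'])
    z=Rm[:,2];cur=np.arctan2(z[1],z[0])
    d=Rm.T@(np.array(pos)-p)
    print('t',round(s['t'],2),'tcp',p.round(4),'jaw',round(np.degrees(cur),1),'q6',s['q'][5].round(2),'tool x,y,z:',Rm.T.round(3).tolist(),'f',s['force'].round(1),'w',round(s['width'],4))
    tw=None
    if ang is not None: tw=-(np.degrees(ang-cur)+90)%180-90 if 0 else ((np.degrees(cur-ang)+90)%180-90)
    print('shift mm',(d*1000).round(1),'twist',tw)
E
python3 -c "
from mv import *
to([.478,.1055,.16],.80)"
```

```text
t 0.1 tcp [0.2514 0.626  0.2367] jaw -111.9 q6 -0.29 tool x,y,z: [[-0.0, -0.001, -1.0], [0.928, -0.373, 0.0], [-0.373, -0.928, 0.001]] f [0.4 1.  0.5] w 0.0875
shift mm [ 77.4 404.3 398.4] twist 22.28100605902094
```

Emit:
{"method": "jog_arm", "body": {"motion": [{"dx": 5, "dy": 0, "dz": 0, "twist": 0}], "gripper": 0.2}}

```text
out of range
```

That call was my mistake, with a bad gripper value and shift. It was refused whole, so nothing moved. Here is the proper transit.

Emit:
{"method": "jog_arm", "body": {"motion": [{"dx": 0, "dy": 0.01, "dz": 0.01, "twist": 1}, {"dx": 0.004, "dy": 0.03, "dz": 0.03, "twist": 2}, {"dx": 0.008, "dy": 0.057, "dz": 0.056, "twist": 4}, {"dx": 0.013, "dy": 0.084, "dz": 0.083, "twist": 6}, {"dx": 0.018, "dy": 0.111, "dz": 0.11, "twist": 8}, {"dx": 0.024, "dy": 0.138, "dz": 0.137, "twist": 10}, {"dx": 0.03, "dy": 0.165, "dz": 0.164, "twist": 12}, {"dx": 0.036, "dy": 0.192, "dz": 0.191, "twist": 14}, {"dx": 0.042, "dy": 0.219, "dz": 0.218, "twist": 16}, {"dx": 0.048, "dy": 0.246, "dz": 0.245, "twist": 18}, {"dx": 0.053, "dy": 0.273, "dz": 0.272, "twist": 19}, {"dx": 0.058, "dy": 0.3, "dz": 0.298, "twist": 20}, {"dx": 0.063, "dy": 0.327, "dz": 0.325, "twist": 21}, {"dx": 0.068, "dy": 0.354, "dz": 0.35, "twist": 22}, {"dx": 0.072, "dy": 0.378, "dz": 0.373, "twist": 22.3}, {"dx": 0.075, "dy": 0.395, "dz": 0.39, "twist": 22.3}, {"dx": 0.077, "dy": 0.404, "dz": 0.398, "twist": 22.3}, {"dx": 0.077, "dy": 0.404, "dz": 0.398, "twist": 22.3}, {"dx": 0.077, "dy": 0.404, "dz": 0.398, "twist": 22.3}, {"dx": 0.077, "dy": 0.404, "dz": 0.398, "twist": 22.3}], "gripper": 0.06, "newtons": 20}}

```text
t: 1.77
eef_pos: [0.4779, 0.1065, 0.1606]
ee_rot: [-2.319, 1.571, 1.622]
force: [-0.6, -0.5, -0.1]
width: 0.0598
```

```bash
python3 -c "
from mv import *
to([.478,.1055,.075],.80)
for n in ('side','top'): cv2.imwrite('pics/%s1.png'%n,arm.grab_frame(n)[:,:,::-1])
for n in ('side','top'): print(proj(n,[.478,.1055,.089]))
S=cv2.imread('pics/side1.png')[230:350,170:310];T=cv2.imread('pics/top1.png')[150:270,150:290]
cv2.imwrite('pics/c1.png',np.clip(1.7*cv2.resize(np.hstack([S,T]).astype('float32'),(784,336)),0,255))
"
```

```text
t 1.77 tcp [0.4779 0.1065 0.1606] jaw -134.2 q6 0.18 tool x,y,z: [[-0.0, 0.0, -1.0], [0.717, -0.697, -0.0], [-0.697, -0.717, -0.0]] f [-0.6 -0.5 -0.1] w 0.0598
shift mm [85.6  0.8  0.6] twist -0.041857624039380426
[[270.61940161 293.37194002]]
[[193.26569239 230.86230118]][ WARN:0@1.942] global loadsave.cpp:1063 imwrite_ Unsupported depth image for selected encoder is fallbacked to CV_8U.
```

View pics/c1.png

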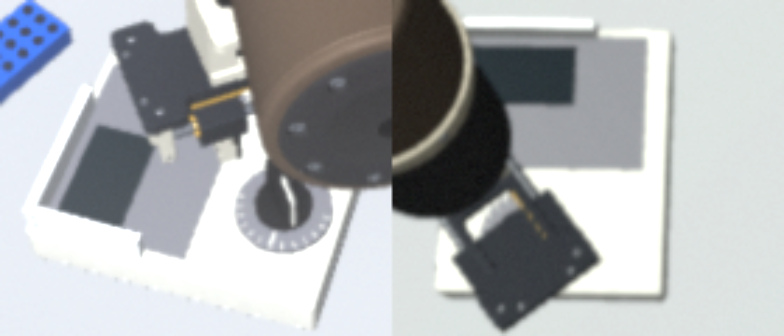

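The side view shows the gripper over the knob, with the jaws across the bar. I descend and grip.

Emit:
{"method": "jog_arm", "body": {"motion": [{"dx": 0.02, "dy": 0.001, "dz": 0.001, "twist": 0}, {"dx": 0.04, "dy": 0.001, "dz": 0.001, "twist": 0}, {"dx": 0.06, "dy": 0.001, "dz": 0.001, "twist": 0}, {"dx": 0.075, "dy": 0.001, "dz": 0.001, "twist": 0}, {"dx": 0.083, "dy": 0.001, "dz": 0.001, "twist": 0}, {"dx": 0.085, "dy": 0.001, "dz": 0.001, "twist": 0}, {"dx": 0.085, "dy": 0.001, "dz": 0.001, "twist": 0}]}}

```text
t: 2.45
eef_pos: [0.478, 0.1055, 0.0755]
ee_rot: [-0.042, 1.57, -2.383]
force: [-0.8, 0.1, 0.7]
width: 0.0598
```

Emit:
{"method": "jog_arm", "body": {"motion": [{"dx": 0, "dy": 0, "dz": 0, "twist": 0}, {"dx": 0, "dy": 0, "dz": 0, "twist": 0}, {"dx": 0, "dy": 0, "dz": 0, "twist": 0}, {"dx": 0, "dy": 0, "dz": 0, "twist": 0}, {"dx": 0, "dy": 0, "dz": 0, "twist": 0}, {"dx": 0, "dy": 0, "dz": 0, "twist": 0}, {"dx": 0, "dy": 0, "dz": 0, "twist": 0}, {"dx": 0, "dy": 0, "dz": 0, "twist": 0}], "gripper": 0.0, "newtons": 25}}

```text
t: 3.12
eef_pos: [0.4774, 0.1042, 0.0756]
ee_rot: [-0.032, 1.569, -2.374]
force: [0.2, -0.5, 3.5]
width: 0.0136
```

```bash
python3 -c "
from mv import *
to([.4774,.1042,.0756],.14)"
```

```text
t 3.12 tcp [0.4774 0.1042 0.0756] jaw -134.2 q6 0.18 tool x,y,z: [[-0.002, -0.001, -1.0], [0.717, -0.697, -0.0], [-0.697, -0.717, 0.002]] f [ 0.2 -0.5  3.5] w 0.0136
shift mm [-0.  0.  0.] twist 37.801342820055936
```

Emit:
{"method": "jog_arm", "body": {"motion": [{"dx": 0, "dy": 0, "dz": 0.001, "twist": 2}, {"dx": 0, "dy": 0, "dz": 0.001, "twist": 5}, {"dx": 0, "dy": 0, "dz": 0.001, "twist": 9}, {"dx": 0, "dy": 0, "dz": 0.001, "twist": 13}, {"dx": 0, "dy": 0, "dz": 0.001, "twist": 17}, {"dx": 0, "dy": 0, "dz": 0.001, "twist": 21}, {"dx": 0, "dy": 0, "dz": 0.001, "twist": 25}, {"dx": 0, "dy": 0, "dz": 0.001, "twist": 29}, {"dx": 0, "dy": 0, "dz": 0.001, "twist": 33}, {"dx": 0, "dy": 0, "dz": 0.001, "twist": 36}, {"dx": 0, "dy": 0, "dz": 0.001, "twist": 37.8}, {"dx": 0, "dy": 0, "dz": 0.001, "twist": 37.8}, {"dx": 0, "dy": 0, "dz": 0.001, "twist": 37.8}, {"dx": 0, "dy": 0, "dz": 0.001, "twist": 37.8}]}}

```text
t: 4.28
eef_pos: [0.4779, 0.1045, 0.0756]
ee_rot: [-2.967, 1.57, 0.316]
force: [2.7, -0.8, -2.6]
width: 0.0142
```

```bash
python3 -c "
from mv import *
to([.4774,.1042,.0756],.14)
for n in ('side','top'): cv2.imwrite('pics/%s2.png'%n,arm.grab_frame(n)[:,:,::-1])
S=cv2.imread('pics/side2.png')[280:330,240:300]
cv2.imwrite('pics/c2.png',np.clip(1.7*cv2.resize(S.astype('float32'),(720,600),interpolation=2),0,255).astype('uint8'))
"
```

```text
t 4.28 tcp [0.4779 0.1045 0.0756] jaw -171.9 q6 -0.48 tool x,y,z: [[0.001, 0.0, -1.0], [0.141, -0.99, -0.0], [-0.99, -0.141, -0.001]] f [ 2.7 -0.8 -2.6] w 0.0142
shift mm [0.  0.2 0.5] twist 0.07329509184916105
```

View pics/c2.png

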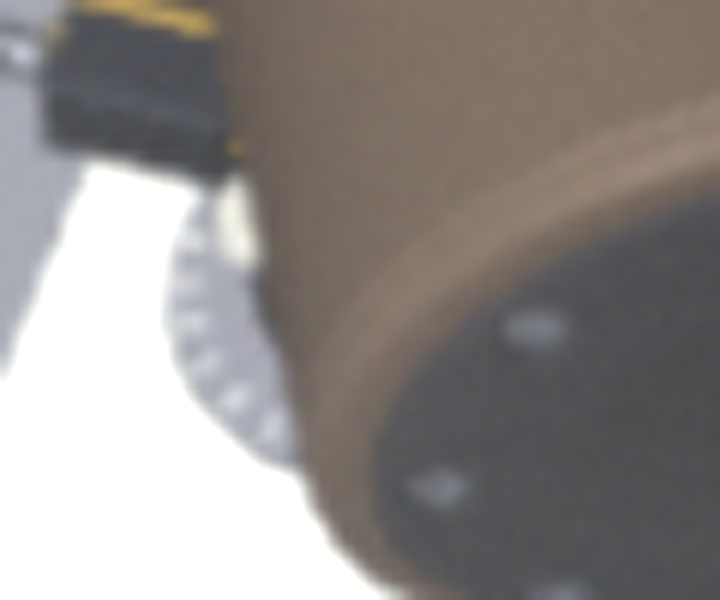

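The pointer is hidden by the wrist, so I release, lift clear and check it. The measured jaw angle says the knob is on the index line.

Emit:
{"method": "jog_arm", "body": {"motion": [{"dx": 0, "dy": 0, "dz": 0, "twist": 0}, {"dx": 0, "dy": 0, "dz": 0, "twist": 0}, {"dx": 0, "dy": 0, "dz": 0, "twist": 0}, {"dx": 0, "dy": 0, "dz": 0, "twist": 0}, {"dx": 0, "dy": 0, "dz": 0, "twist": 0}, {"dx": -0.01, "dy": 0, "dz": 0, "twist": 0}, {"dx": -0.03, "dy": 0, "dz": 0, "twist": 0}, {"dx": -0.06, "dy": 0, "dz": 0, "twist": 0}, {"dx": -0.085, "dy": 0.01, "dz": 0, "twist": 0}, {"dx": -0.09, "dy": 0.04, "dz": 0, "twist": 0}, {"dx": -0.09, "dy": 0.075, "dz": 0, "twist": 0}, {"dx": -0.09, "dy": 0.11, "dz": 0, "twist": 0}, {"dx": -0.09, "dy": 0.145, "dz": 0, "twist": 0}, {"dx": -0.09, "dy": 0.17, "dz": 0, "twist": 0}, {"dx": -0.09, "dy": 0.18, "dz": 0, "twist": 0}, {"dx": -0.09, "dy": 0.18, "dz": 0, "twist": 0}], "gripper": 0.06}}

```text
t: 5.72
eef_pos: [0.5024, -0.0757, 0.1653]
ee_rot: [0.136, 1.57, -2.868]
force: [-1.2, 1.1, 0.6]
width: 0.0595
```

```bash
python3 -c "
from mv import *
to([.5148,-.1898,.15],None)
for n in ('side','top'): cv2.imwrite('pics/%s3.png'%n,arm.grab_frame(n)[:,:,::-1])
S=cv2.imread('pics/side3.png')[280:325,248:293];T=cv2.imread('pics/top3.png')[212:257,177:222]
cv2.imwrite('pics/c3.png',np.clip(1.7*cv2.resize(np.hstack([S,T]).astype('float32'),(800,400),interpolation=2),0,255).astype('uint8'))
"
```

```text
t 5.72 tcp [ 0.5024 -0.0757  0.1653] jaw -172.1 q6 -0.1 tool x,y,z: [[-0.001, -0.0, -1.0], [0.137, -0.991, 0.0], [-0.991, -0.137, 0.001]] f [-1.2  1.1  0.6] w 0.0595
shift mm [ 15.3 114.7   3.3] twist None
```

View pics/c3.png

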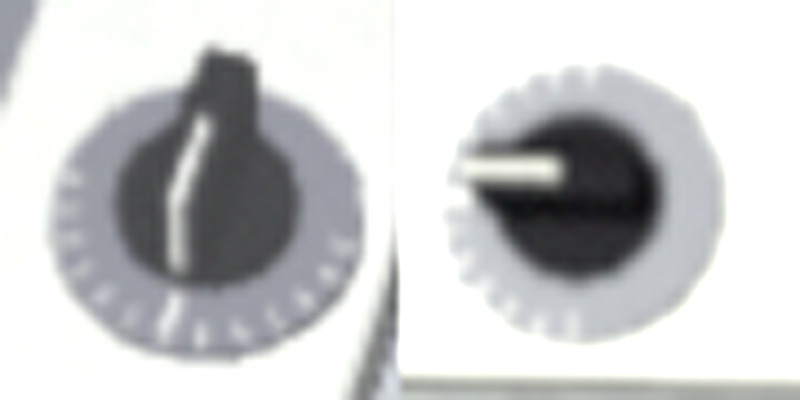

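View pics/side3.png

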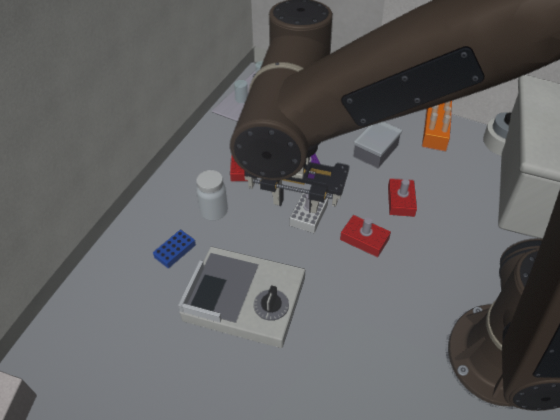

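The pointer tip at crop (180,270) runs straight into the index line, (178,295) to (168,340). I check the angle numerically, and triangulate the rack's post from the first frames.

```bash
python3 - <<'E'
from m import *
f=400/45
up=lambda p,o:(np.array(p)+.5)/f-.5+np.array(o)
a=onz('side',up([(206,118),(175,195)],(248,280)),.089);b=onz('side',up([(180,270)],(248,280)),.059);c=onz('side',up([(177,295),(167,342)],(248,280)),.051)
e=onz('top',up([(165,170),(72,166)],(177,212)),.089)
an=lambda p,q:np.arctan2(q[1]-p[1],q[0]-p[0])
print('pointer side',an(a[0],a[1]),'top',an(*e),'index own',an(*c),'expected',.14+np.pi/2)
dc=onz('side',up([(208,223)],(248,280)),.051)[0]
print('about dial centre: pointer',an(dc,b[0]),'index',an(dc,c[0]),an(dc,c[1]))
s=cv2.imread('pics/side0.png')[180:240,280:340]
cv2.imwrite('pics/rs.png',np.clip(1.7*cv2.resize(s.astype('float32'),(600,600),interpolation=2),0,255).astype('uint8'))
E
```

```text
pointer side 1.6771907086103635 top 1.6805606118222267 index own 1.8268157997511583 expected 1.7107963267948967
about dial centre: pointer 1.6612975201827014 index 1.6512086755275037 1.7179151788109255
```

View pics/rs.png

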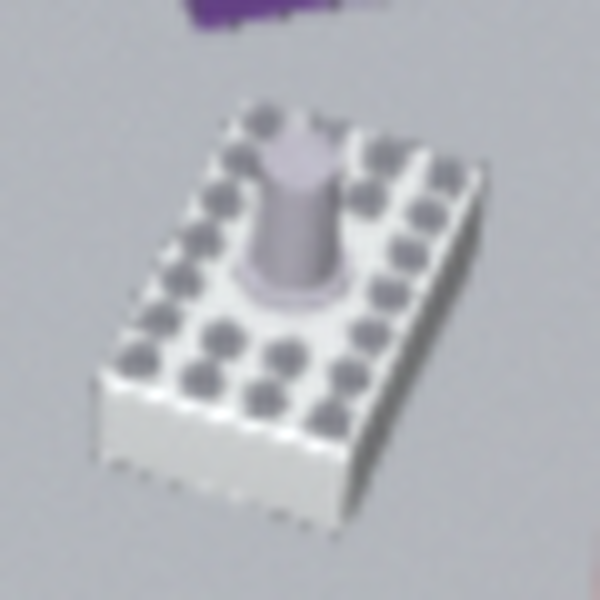

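```bash
python3 - <<'E'
from mv import *
a=(np.array([299,150])+.5)/10-.5+[280,180]
b=(np.array([306,215])+.5)/8-.5+[295,210]
print(onz('side',[a],.07),onz('top',[b],.07),tri(a,b))
# post base ring centre
print(onz('side',[(np.array([294,268])+.5)/10-.5+[280,180]],.03))
p=onz('side',[(np.array(q)+.5)/10-.5+[280,180] for q in [(102,378),(347,447),(485,168),(240,100)]],.03);print(p, p.mean(0))
print('long edge angle',np.arctan2(*(p[1]-p[2])[[1,0]]),np.arctan2(*(p[0]-p[3])[[1,0]]))
to([.5145,-.188,.050])
E
```

```text
[[ 0.515342   -0.19034997  0.07      ]] [[ 0.5148172  -0.18989788  0.07      ]] (array([ 0.51492487, -0.18982458,  0.07058477]), np.float64(0.00044473041251586533))
[[ 0.51462403 -0.18939932  0.03      ]]
[[ 0.54276048 -0.13858357  0.03      ]
 [ 0.48212283 -0.14235695  0.03      ]
 [ 0.48435938 -0.23899436  0.03      ]
 [ 0.54790605 -0.23581948  0.03      ]] [ 0.51428719 -0.18893859  0.03      ]
long edge angle 1.5939359155774315 1.623665519651223
t 5.82 tcp [ 0.5024 -0.0739  0.1654] jaw -172.0 q6 -0.1 tool x,y,z: [[-0.0, 0.0, -1.0], [0.138, -0.99, -0.0], [-0.99, -0.138, 0.0]] f [-1.   0.8 -0.1] w 0.0597
shift mm [115.4 114.7   3.7] twist None
```

Emit:
{"method": "jog_arm", "body": {"motion": [{"dx": 0, "dy": 0.02, "dz": 0.001, "twist": 0}, {"dx": 0, "dy": 0.05, "dz": 0.002, "twist": 0}, {"dx": 0, "dy": 0.08, "dz": 0.003, "twist": 0}, {"dx": 0, "dy": 0.105, "dz": 0.0035, "twist": 0}, {"dx": 0, "dy": 0.117, "dz": 0.0035, "twist": 0}, {"dx": 0.01, "dy": 0.117, "dz": 0.0035, "twist": 0}, {"dx": 0.03, "dy": 0.117, "dz": 0.0035, "twist": 0}, {"dx": 0.055, "dy": 0.117, "dz": 0.0035, "twist": 0}, {"dx": 0.08, "dy": 0.117, "dz": 0.0035, "twist": 0}, {"dx": 0.1, "dy": 0.117, "dz": 0.0035, "twist": 0}, {"dx": 0.112, "dy": 0.117, "dz": 0.0035, "twist": 0}, {"dx": 0.117, "dy": 0.117, "dz": 0.0035, "twist": 0}, {"dx": 0.117, "dy": 0.117, "dz": 0.0035, "twist": 0}, {"dx": 0.117, "dy": 0.117, "dz": 0.0035, "twist": 0}]}}

```text
t: 6.98
eef_pos: [0.5158, -0.1894, 0.0488]
ee_rot: [2.035, 1.571, -0.965]
force: [-0.2, 0.5, 0.9]
width: 0.0602
```

Emit:
{"method": "jog_arm", "body": {"motion": [{"dx": 0, "dy": 0, "dz": 0, "twist": 0}, {"dx": 0, "dy": 0, "dz": 0, "twist": 0}, {"dx": 0, "dy": 0, "dz": 0, "twist": 0}, {"dx": 0, "dy": 0, "dz": 0, "twist": 0}, {"dx": 0, "dy": 0, "dz": 0, "twist": 0}, {"dx": 0, "dy": 0, "dz": 0, "twist": 0}, {"dx": 0, "dy": 0, "dz": 0, "twist": 0}, {"dx": 0, "dy": 0, "dz": 0, "twist": 0}], "gripper": 0.0, "newtons": 35}}

```text
t: 7.65
eef_pos: [0.5143, -0.1904, 0.0486]
ee_rot: [-0.099, 1.569, -3.101]
force: [-5.0, 0.2, 4.7]
width: 0.0194
```

```bash
python3 - <<'E'
from mv import *
c,s=np.cos(.14),np.sin(.14)
seat=np.array([.5455+c*.068-s*.03,.0940+s*.068+c*.03]);print('seat',seat)
pre=seat-np.array([c*.010-s*.010,s*.010+c*.010]);print('pre',pre)
to([*pre,.160])
E
```

```text
seat [0.60864839 0.13319541]
pre [0.60014167 0.12189782]
t 7.65 tcp [ 0.5143 -0.1904  0.0486] jaw -172.0 q6 0.14 tool x,y,z: [[-0.002, -0.0, -1.0], [0.139, -0.99, -0.0], [-0.99, -0.139, 0.002]] f [-5.   0.2  4.7] w 0.0194
shift mm [-111.6 -297.3 -128.3] twist None
```

Emit:
{"method": "jog_arm", "body": {"motion": [{"dx": -0.005, "dy": 0, "dz": 0, "twist": 0}, {"dx": -0.015, "dy": 0, "dz": 0, "twist": 0}, {"dx": -0.035, "dy": 0, "dz": 0, "twist": 0}, {"dx": -0.055, "dy": 0, "dz": 0, "twist": 0}, {"dx": -0.075, "dy": 0, "dz": 0, "twist": 0}, {"dx": -0.09, "dy": -0.008, "dz": -0.003, "twist": 0}, {"dx": -0.1, "dy": -0.025, "dz": -0.01, "twist": -1}, {"dx": -0.1, "dy": -0.05, "dz": -0.021, "twist": -2}, {"dx": -0.1, "dy": -0.075, "dz": -0.032, "twist": -3}, {"dx": -0.1, "dy": -0.1, "dz": -0.043, "twist": -4}, {"dx": -0.1, "dy": -0.125, "dz": -0.054, "twist": -5}, {"dx": -0.1, "dy": -0.15, "dz": -0.065, "twist": -6}, {"dx": -0.1, "dy": -0.175, "dz": -0.075, "twist": -6}, {"dx": -0.1, "dy": -0.2, "dz": -0.086, "twist": -6}, {"dx": -0.1, "dy": -0.225, "dz": -0.097, "twist": -6}, {"dx": -0.1, "dy": -0.25, "dz": -0.108, "twist": -6}, {"dx": -0.1, "dy": -0.272, "dz": -0.118, "twist": -6}, {"dx": -0.1, "dy": -0.288, "dz": -0.125, "twist": -6}, {"dx": -0.1, "dy": -0.297, "dz": -0.128, "twist": -6}, {"dx": -0.1, "dy": -0.297, "dz": -0.128, "twist": -6}]}}

```text
t: 9.32
eef_pos: [0.601, 0.1235, 0.1484]
ee_rot: [-1.618, 1.571, 1.77]
force: [0.1, 0.2, -6.0]
width: 0.019
```

```bash
python3 -c "
from mv import *
to([.6001,.1219,.097],None)
for n in ('side','top'): cv2.imwrite('pics/%s4.png'%n,arm.grab_frame(n)[:,:,::-1])
S=cv2.imread('pics/side4.png')[210:350,160:320];T=cv2.imread('pics/top4.png')[130:270,130:290]
cv2.imwrite('pics/c4.png',np.clip(1.7*cv2.resize(np.hstack([S,T]).astype('float32'),(800,350),interpolation=2),0,255).astype('uint8'))
"
```

```text
t 9.32 tcp [0.601  0.1235 0.1484] jaw -165.9 q6 -0.27 tool x,y,z: [[-0.0, 0.0, -1.0], [0.244, -0.97, -0.0], [-0.97, -0.244, -0.0]] f [ 0.1  0.2 -6. ] w 0.019
shift mm [51.4  1.4  1.3] twist None
```

View pics/c4.png

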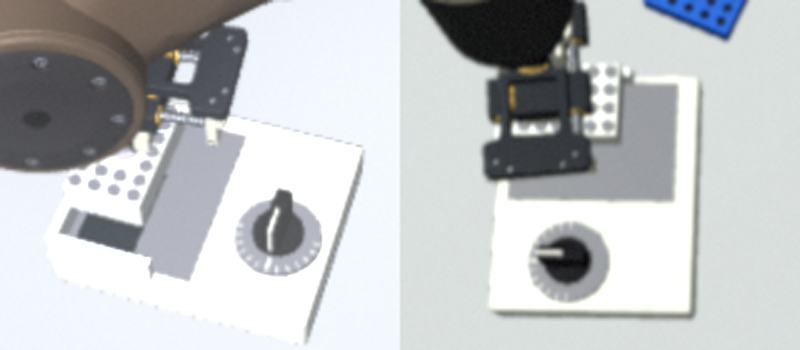

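The rack is held square and clear of both fences, so I lower it.

Emit:
{"method": "jog_arm", "body": {"motion": [{"dx": 0.008, "dy": 0, "dz": 0, "twist": 0}, {"dx": 0.022, "dy": 0.001, "dz": 0.001, "twist": 0}, {"dx": 0.036, "dy": 0.001, "dz": 0.001, "twist": 0}, {"dx": 0.046, "dy": 0.001, "dz": 0.001, "twist": 0}, {"dx": 0.052, "dy": 0.001, "dz": 0.001, "twist": 0}, {"dx": 0.054, "dy": 0.001, "dz": 0.001, "twist": 0}, {"dx": 0.055, "dy": 0.001, "dz": 0.001, "twist": 0}, {"dx": 0.055, "dy": 0.001, "dz": 0.001, "twist": 0}]}}

```text
t: 10.08
eef_pos: [0.6004, 0.1205, 0.0939]
ee_rot: [-3.065, 1.57, 0.321]
force: [0.1, -0.2, -6.7]
width: 0.0189
```

```bash
python3 -c "
from mv import *
to([.6086,.1332,.0936],None)"
```

```text
t 10.08 tcp [0.6004 0.1205 0.0939] jaw -166.0 q6 -0.27 tool x,y,z: [[0.001, 0.0, -1.0], [0.242, -0.97, -0.0], [-0.97, -0.242, -0.001]] f [ 0.1 -0.2 -6.7] w 0.0189
shift mm [  0.3 -10.3 -11. ] twist None
```

Emit:
{"method": "jog_arm", "body": {"motion": [{"dx": 0.0005, "dy": 0, "dz": 0, "twist": 0}, {"dx": 0.001, "dy": 0, "dz": 0, "twist": 0}, {"dx": 0.001, "dy": 0, "dz": 0, "twist": 0}]}}

```text
t: 10.33
eef_pos: [0.6006, 0.1208, 0.0936]
ee_rot: [-3.124, 1.569, 0.262]
force: [-0.2, 0.2, 0.8]
width: 0.0193
```

Emit:
{"method": "jog_arm", "body": {"motion": [{"dx": 0, "dy": -0.002, "dz": -0.002, "twist": 0}, {"dx": 0, "dy": -0.004, "dz": -0.004, "twist": 0}, {"dx": 0, "dy": -0.005, "dz": -0.006, "twist": 0}, {"dx": 0, "dy": -0.006, "dz": -0.007, "twist": 0}, {"dx": 0, "dy": -0.006, "dz": -0.007, "twist": 0}]}}

```text
t: 10.75
eef_pos: [0.6061, 0.1282, 0.0936]
ee_rot: [2.722, 1.57, -0.175]
force: [-1.6, -2.5, 6.3]
width: 0.0195
```

Emit:
{"method": "jog_arm", "body": {"motion": [{"dx": 0, "dy": -0.001, "dz": 0, "twist": 0}, {"dx": 0, "dy": -0.002, "dz": 0, "twist": 0}, {"dx": 0, "dy": -0.002, "dz": 0, "twist": 0}]}}

```text
t: 11.0
eef_pos: [0.606, 0.1303, 0.0936]
ee_rot: [2.993, 1.569, 0.097]
force: [-0.4, -2.7, 6.0]
width: 0.0194
```

Emit:
{"method": "jog_arm", "body": {"motion": [{"dx": 0, "dy": 0, "dz": -0.001, "twist": 0}, {"dx": 0, "dy": 0, "dz": -0.002, "twist": 0}, {"dx": 0, "dy": 0, "dz": -0.002, "twist": 0}]}}

```text
t: 11.25
eef_pos: [0.6068, 0.1306, 0.0936]
ee_rot: [2.09, 1.571, -0.806]
force: [-5.0, -2.3, 9.2]
width: 0.0193
```

Emit:
{"method": "jog_arm", "body": {"motion": [{"dx": 0, "dy": -0.001, "dz": 0, "twist": 0}, {"dx": 0, "dy": -0.002, "dz": 0, "twist": 0}, {"dx": 0, "dy": -0.002, "dz": 0, "twist": 0}]}}

```text
t: 11.5
eef_pos: [0.6071, 0.1322, 0.0936]
ee_rot: [2.535, 1.569, -0.362]
force: [-0.5, -5.2, 7.2]
width: 0.0195
```

Emit:
{"method": "jog_arm", "body": {"motion": [{"dx": 0, "dy": -0.001, "dz": 0, "twist": 0}, {"dx": 0, "dy": -0.001, "dz": 0, "twist": 0}]}}

```text
t: 11.67
eef_pos: [0.6071, 0.1322, 0.0936]
ee_rot: [2.014, 1.569, -0.883]
force: [1.0, -10.0, 6.5]
width: 0.0195
```

Emit:
{"method": "jog_arm", "body": {"motion": [{"dx": 0, "dy": 0, "dz": -0.001, "twist": 0}, {"dx": 0, "dy": 0, "dz": -0.001, "twist": 0}, {"dx": 0, "dy": 0, "dz": -0.001, "twist": 0}]}}

```text
t: 11.92
eef_pos: [0.6071, 0.1322, 0.0935]
ee_rot: [1.245, 1.569, -1.652]
force: [-2.0, -9.5, 8.7]
width: 0.0196
```

Emit:
{"method": "jog_arm", "body": {"motion": [{"dx": 0, "dy": 0, "dz": -0.001, "twist": 0}, {"dx": 0, "dy": 0, "dz": -0.001, "twist": 0}, {"dx": 0, "dy": 0, "dz": -0.001, "twist": 0}]}}

```text
t: 12.17
eef_pos: [0.6072, 0.1323, 0.0936]
ee_rot: [0.731, 1.568, -2.165]
force: [-5.3, -8.7, 12.5]
width: 0.0191
```

Emit:
{"method": "jog_arm", "body": {"motion": [{"dx": -0.0006, "dy": 0, "dz": -0.001, "twist": 0}, {"dx": -0.0006, "dy": 0, "dz": -0.001, "twist": 0}, {"dx": -0.0006, "dy": 0, "dz": -0.001, "twist": 0}]}}

```text
t: 12.42
eef_pos: [0.6076, 0.1323, 0.0936]
ee_rot: [0.517, 1.567, -2.38]
force: [-6.7, -8.0, 10.1]
width: 0.0195
```

```bash
python3 -c "
from mv import *
s=arm.get_state();print(s['force'],s['moment'],s['eef_pos'])
for n in ('side','top'): cv2.imwrite('pics/%s5.png'%n,arm.grab_frame(n)[:,:,::-1])
s=arm.get_state();print(s['force'],s['moment'],s['eef_pos'],s['t'])
S=cv2.imread('pics/side5.png')[225:325,160:280];T=cv2.imread('pics/top5.png')[140:240,150:270]
cv2.imwrite('pics/c5.png',np.clip(1.7*cv2.resize(S.astype('float32'),(720,600),interpolation=2),0,255).astype('uint8'))
cv2.imwrite('pics/d5.png',np.clip(1.5*cv2.resize(T.astype('float32'),(720,600),interpolation=2),0,255).astype('uint8'))
"
```

```text
[-6.65453438 -7.99086736 10.09743584] [-3.09553026  2.23785989  0.00814987] [0.60763133 0.13232132 0.09358124]
[-7.09072454 -9.4556281   8.93221688] [-3.09410511  2.19274808 -0.01280591] [0.60764446 0.13231115 0.09360355] 12.5167
```

View pics/c5.png

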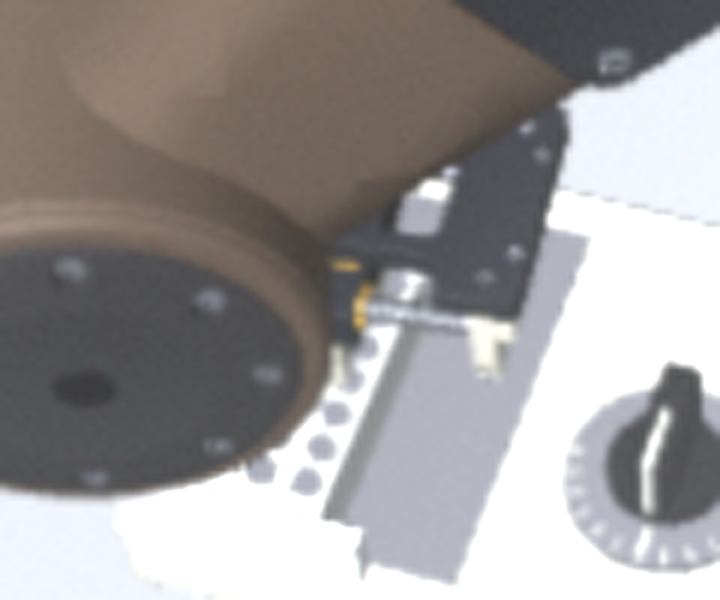

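View pics/d5.png

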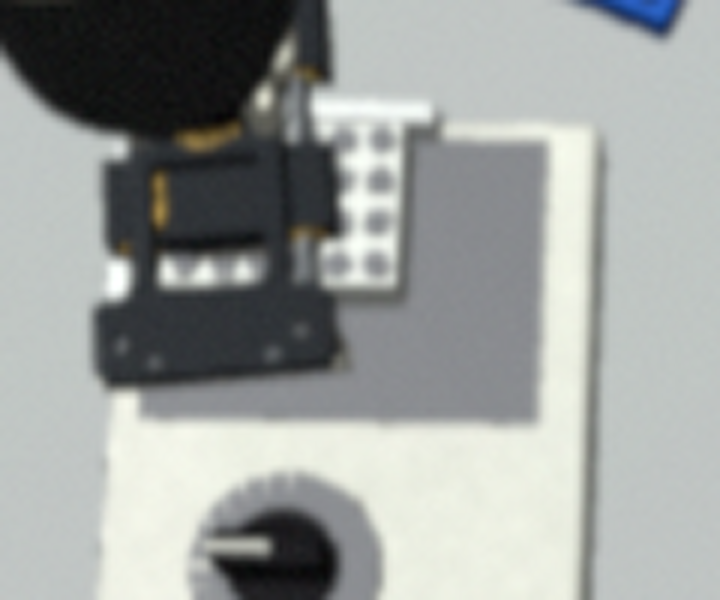

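```bash
python3 - <<'E'
from m import *
up=lambda p:(np.array(p)+.5)/6-.5+np.array([150,140])
c,s=np.cos(.139),np.sin(.139);M=np.array([[c,-s],[s,c]])
loc=lambda P:((P[:,:2]-[.5458,.0935])@M)
print('rack corner near right (exp .036,-.020):',loc(onz('top',up([(400,291)]),.075)))
print('fence right end outer/inner (exp .108,-.03 /.100,-.03):',loc(onz('top',up([(436,106),(434,127)]),.07)))
print('rack right edge (dir ~ x):',loc(onz('top',up([(406,135),(400,285)]),.075)))
up2=lambda p:(np.array(p)+.5)/6-.5+np.array([160,225])
q=loc(onz('side',up2([(325,515),(395,340)]),.075));print('side: near edge pts (exp x .036)',q)
E
```

```text
rack corner near right (exp .036,-.020): [[ 0.03350002 -0.02120106]]
fence right end outer/inner (exp .108,-.03 /.100,-.03): [[ 0.10700467 -0.0305563 ]
 [ 0.09871329 -0.03017786]]
rack right edge (dir ~ x): [[ 0.09370033 -0.020603  ]
 [ 0.03578369 -0.02109481]]
side: near edge pts (exp x .036) [[0.03277312 0.08252571]
 [0.03432243 0.01089721]]
```

Contact is confirmed on both sides, since the force rises while the rack stays put. I add a little more push for margin over friction.

Emit:
{"method": "jog_arm", "body": {"motion": [{"dx": -0.0004, "dy": -0.0005, "dz": -0.001, "twist": 0}, {"dx": -0.0004, "dy": -0.0005, "dz": -0.0015, "twist": 0}, {"dx": -0.0004, "dy": -0.0005, "dz": -0.0015, "twist": 0}, {"dx": -0.0004, "dy": -0.0005, "dz": -0.0015, "twist": 0}, {"dx": -0.0004, "dy": -0.0005, "dz": -0.0015, "twist": 0}, {"dx": -0.0004, "dy": -0.0005, "dz": -0.0015, "twist": 0}]}}

```text
t: 13.02
eef_pos: [0.6083, 0.1324, 0.0937]
ee_rot: [0.478, 1.565, -2.419]
force: [-6.5, -10.9, 9.7]
width: 0.0196
```

Emit:
{"method": "jog_arm", "body": {"motion": [{"dx": 0, "dy": 0, "dz": 0, "twist": 0}, {"dx": 0, "dy": 0, "dz": 0, "twist": 0}, {"dx": 0, "dy": 0, "dz": 0, "twist": 0}, {"dx": 0, "dy": 0, "dz": 0, "twist": 0}, {"dx": 0, "dy": 0, "dz": 0, "twist": 0}, {"dx": 0, "dy": 0, "dz": 0, "twist": 0}]}}

```text
t: 13.52
eef_pos: [0.6083, 0.1325, 0.0937]
ee_rot: [0.477, 1.565, -2.42]
force: [-6.8, -12.0, 8.9]
width: 0.0195
```

The x position crept 0.7 mm with no rise in force, so the rack may still be sliding towards the far fence. The camera also read it 1–2 mm short there. I push further in x.

Emit:
{"method": "jog_arm", "body": {"motion": [{"dx": -0.0004, "dy": 0.0005, "dz": -0.001, "twist": 0}, {"dx": -0.0004, "dy": 0.0008, "dz": -0.0015, "twist": 0}, {"dx": -0.0004, "dy": 0.0008, "dz": -0.002, "twist": 0}, {"dx": -0.0004, "dy": 0.0008, "dz": -0.002, "twist": 0}]}}

```text
t: 13.85
eef_pos: [0.6094, 0.1326, 0.0937]
ee_rot: [0.265, 1.564, -2.633]
force: [-10.8, -7.7, 10.0]
width: 0.0193
```

Emit:
{"method": "jog_arm", "body": {"motion": [{"dx": 0, "dy": 0, "dz": -0.001, "twist": 0}, {"dx": 0, "dy": 0, "dz": -0.002, "twist": 0}, {"dx": 0, "dy": 0, "dz": -0.002, "twist": 0}, {"dx": 0, "dy": 0, "dz": -0.002, "twist": 0}]}}

```text
t: 14.18
eef_pos: [0.6095, 0.1326, 0.0937]
ee_rot: [0.199, 1.561, -2.698]
force: [-18.4, -7.9, 14.9]
width: 0.0194
```

The far fence is now firmly contacted: x is stopped at 0.6095 and the force is rising about 4 N/mm. I balance the push, adding y and easing x slightly.

Emit:
{"method": "jog_arm", "body": {"motion": [{"dx": 0, "dy": -0.001, "dz": 0.0005, "twist": 0}, {"dx": 0, "dy": -0.0015, "dz": 0.0005, "twist": 0}, {"dx": 0, "dy": -0.0015, "dz": 0.0005, "twist": 0}, {"dx": 0, "dy": -0.0015, "dz": 0.0005, "twist": 0}]}}

```text
t: 14.52
eef_pos: [0.6095, 0.1326, 0.0937]
ee_rot: [0.374, 1.561, -2.524]
force: [-13.3, -14.5, 12.6]
width: 0.0194
```

Emit:
{"method": "jog_arm", "body": {"motion": [{"dx": 0, "dy": -0.001, "dz": 0, "twist": 0}, {"dx": 0, "dy": -0.001, "dz": 0, "twist": 0}, {"dx": 0, "dy": -0.001, "dz": 0, "twist": 0}, {"dx": 0, "dy": -0.001, "dz": 0, "twist": 0}]}}

```text
t: 14.85
eef_pos: [0.6094, 0.1327, 0.0937]
ee_rot: [0.451, 1.56, -2.447]
force: [-11.4, -18.7, 12.1]
width: 0.0192
```

```bash
python3 -c "
from mv import *
s=arm.get_state();print(s['force'],s['moment'],s['eef_pos'],R.from_euler('xyz',s['ee_rot']).as_matrix()[:,0])
for n in ('side','top'): cv2.imwrite('pics/%s6.png'%n,arm.grab_frame(n)[:,:,::-1])
S=cv2.imread('pics/side6.png')[245:335,200:300];T=cv2.imread('pics/top6.png')[140:240,160:270]
cv2.imwrite('pics/c6.png',np.clip(1.4*cv2.resize(S.astype('float32'),(660,594),interpolation=2),0,255).astype('uint8'))
cv2.imwrite('pics/d6.png',np.clip(1.4*cv2.resize(T.astype('float32'),(660,600),interpolation=2),0,255).astype('uint8'))
"
```

```text
[-11.36789683 -18.73123623  12.09455614] [-6.49003479  3.88114278  0.03369918] [0.60944502 0.13271147 0.09369417] [-0.00825423 -0.00687371 -0.99994231]
```

View pics/c6.png

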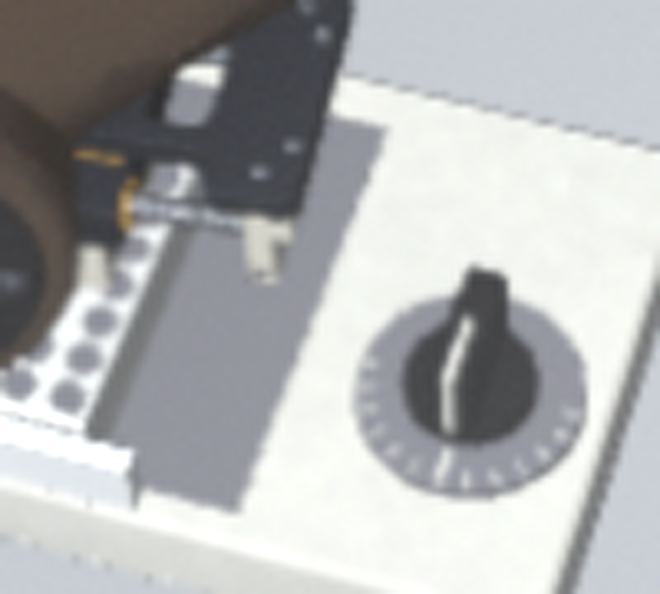

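View pics/d6.png

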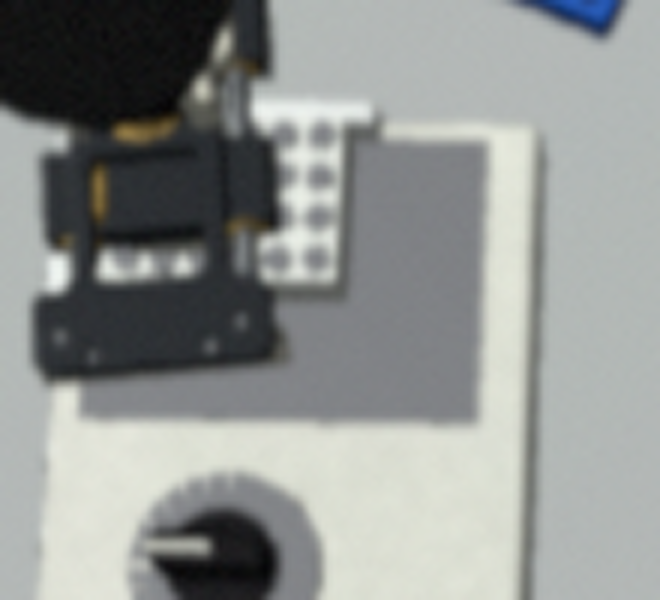

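Both fences are loaded, about 14 N towards the far one and 17 N towards the side one in scanner axes. Glass and fence friction can account for at most about 6 N of either. The crops show the rack square in the corner and the pointer on the index line, so I settle and hand in.

Emit:
{"method": "jog_arm", "body": {"motion": [{"dx": 0, "dy": 0, "dz": 0, "twist": 0}, {"dx": 0, "dy": 0, "dz": 0, "twist": 0}, {"dx": 0, "dy": 0, "dz": 0, "twist": 0}, {"dx": 0, "dy": 0, "dz": 0, "twist": 0}, {"dx": 0, "dy": 0, "dz": 0, "twist": 0}, {"dx": 0, "dy": 0, "dz": 0, "twist": 0}]}}

```text
t: 15.45
eef_pos: [0.6095, 0.1327, 0.0937]
ee_rot: [0.452, 1.56, -2.446]
force: [-11.9, -18.6, 13.1]
width: 0.0195
```

```bash
python3 -c "
from station import arm
s=arm.get_state();print(s['force'],s['eef_pos'],s['width'],abs(s['qd']).max())
print(arm.job_done())"
```

```text
[-11.89566146 -18.55242448  13.0799443 ] [0.60946321 0.13269248 0.09369084] 0.019523899648634768 0.001487543679865482
the job is handed in; nothing more can be done
None
```

I turned the focus knob to the index line, carried the rack by its post onto the scanner, and pressed it into the corner. I handed the job in at about 15.5 s, still gripping the post (commanded grip 35 N).

**Last checks**
- **Knob:** the jaw angle on the bar put the pointer on the index line. After release the pointer read 1.66–1.68 rad in world axes, against 1.71 expected. That is about 0.03–0.05 rad off, inside the 0.1 limit. The index line itself measured noisily, at 1.65–1.83 rad.
- **Pressing:** the final push was about 14 N towards the far fence and 17 N towards the side fence (scanner axes). Friction could account for about 6 N of each at most.
- **Position and rest:** the arm was still. The final gripper position was about 1 mm from the computed seat. The tool was tilted about 0.01 rad, and the fingers were 19.5 mm apart on the 20 mm post.

**What disagreed**
- My first reading of far-fence contact was wrong: the rack was still sliding and about 2 mm short. I pushed further until x stopped and the force rose sharply.
- One jog call with an out-of-range gripper value was refused and moved nothing.
- I could not measure the contact force on each fence directly. It is worked out from the wrist force.

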